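# Wake the scanner and show it a candle's foot label

## Robot

A 7-joint arm with a two-finger parallel gripper is mounted at the origin on the work surface. World frame = base frame: x ahead of the robot, y to its left, z up, the work surface at z = 0. Lengths are in m, angles in degrees, forces in N, time in s.
With the tool pointing down it reaches from about 0.425 to 0.875 m from the base axis. Payload 4.7 kg.
Tool frame: the origin (TCP) lies on the centre line of the jaws, within the pads' length; the fingertips stand 14 mm ahead of it and the grasp point (between the pads) lies 5 mm behind it; z points along the fingers, y is the line along which they close (so a half turn about z gives the same grasp; the last joint's range is limited). The gripper opens to 87 mm and grips with 3 to 60 N. Pads are 19 mm wide; open, the fingers measure 117 mm over their backs; the gripper's body (75 mm by 190 mm) begins 51 mm behind the grasp point.
Start: joints at [-64.739, 18.392, -4.016, 83.108, 1.295, 78.541, -3.26], TCP at [0.269, 0.592, 0.215] pointing down, gripper open.
Joint ranges: [-163.93, 163.93], [-17.29, 119.83], [-79.2, 71.16], [3.27, 140.29], [-89.18, 269.18], [5.43, 117.66], [-154.24, 154.24]. Speed limits (degrees/s): [147.25, 147.25, 180, 180, 180, 180, 180].

## Interface

Orientations are given as [roll, pitch, yaw] about the fixed x, y, z axes, in that order (R = Rz(yaw) Ry(pitch) Rx(roll)).
In Python, from cell import env gives the robot as it stands.
- The arm moves only by the tool jog_arm, never from a script. Its argument "motion" is a list that holds one entry, the list of rows, each a list of 7 numbers: the shift along the tool's x, y, z in units of 0.1 m (1.0 is 0.1 m), then the turn, a rotation vector about the tool's x, y, z in units of 180 degrees (1.0 is 180 degrees), then the closure, from 0 (fully open) to 1 (shut). A call has 1 to 5 rows; each row is the pose to reach, as a shift and turn from the pose commanded when the call began, along the tool's axes at that moment, turning the shorter way round; what a row does not reach only later rows make up. A row lasts 1/10 s, in which the tool goes at most 50 mm and 8.59 degrees, less where a joint would pass 70% of its speed; a pose out of reach is approached as far as the arm can. A call with a number of a shift or a turn outside -1 to 1 is refused whole. A call with a gripper value outside its range is refused whole. The fingers move at their own pace and stop on an object; "grip_force" is the grip in N (left out, the last holds). Time passes only in rows, so rows that repeat a pose let the fingers close. It gives the time, the measured TCP pose, the force, the opening and the grip force at its end, in the units of the state.
- env.get_obs(): the state, without advancing time (a new reading comes with each control period).
- env.read_camera(name): name is "scene" or "top"; returns (picture, depth): 420x560x3 uint8, red, green, blue; 420x560 float32, m along the optical axis (not along the pixel's ray), 0 where there is no reading.
- env.camera_info(name): a dict with "camera_matrix" (3x3 intrinsics, pixels), "k1" (the pictures are not rectified: a ray, as slopes to the right and down, at radius r is drawn at 1 + k1 r^2 times it, then the intrinsics apply), "origin" and "orientation" of the camera in the world. Camera axes: x right, y down, z forward; pixel columns grow to the right and rows downward; lengths in m; the calibration is good to about 2 mm. A picture is of the moment at which its call begins. camera_info takes no time and is no camera call.
- env.sign_off(): hands the job in; it is judged then, once.
The state is a dict: "time_s": time; "qpos": joint angles; "joint_velocities": joint speeds; "effort": joint torques, N m; "tool_pos": TCP position; "tool_rot": TCP orientation; "force": force on the tool from outside, world axes, zero at the start; "wrist_torque": the same for the moment, N m; "grip_width": finger opening in m; "grasp_force": force on a finger pad.
Only numpy, scipy, OpenCV 4.12 (cv2) and the standard library are available. Lean on these libraries where they do the work, as an engineer would, in place of code of your own. Each camera call takes 0.05 s, during which the arm holds its last target. There are 200 camera calls.

## Task

Wake the shop scanner by squeezing the trigger on its upright grip all the way in, and let it spring back out. Then draw the tallest candle up out of the wooden rack, tip it over and hold it up in the air with its foot (where the price label sticks) looking squarely at the middle of the scanner's sloping window, about 7 cm in front of it and touching nothing but the gripper. Finish while still holding it there, steady, and leave the other candles, the glass and the picture frame where they are.

Things in the scene. Friction and masses are not known exactly. Their poses are not given: they have to be found in the camera images.
- scanner: White scanner fixed to the counter. Origin on the counter under its grip; its own -x points to its front, roughly to the robot's left (+y). Metal base plate 12 mm thick, from 105 mm in front to 45 mm behind, 100 mm wide. Wedge head at the front, up to 86 mm high. Behind it an upright pistol grip, 32 mm wide, x from -14 to +16 mm, with the trigger blade on its front.
- window: The dark window in the sloping face of the scanner head, 50 x 60 mm, fixed to the scanner. Origin: its middle, 60 mm in front of the scanner's origin and 65 mm up. Its z axis points straight out of the window, forwards and steeply up, 37 degrees from straight up; its y axis lies level across it; its x axis runs up the slope.
- trigger (a joint): Trigger hinge (rad): 0 = out, held by a spring; 0.28 = fully squeezed to the grip. Level axis at the blade's lower end, 20 mm in front of the scanner's origin, 98 mm up. At trigger_pad it takes about 4 N to start, 10 N to squeeze fully.
- trigger_pad (a point): On the front face of the grey trigger blade (62 mm long, 22 mm wide, 10 mm thick, leaning 0.28 rad forwards when out, tip 159 mm above the counter), 50 mm up from its hinge: 39 mm in front of the scanner's origin, 145 mm up. Moves 14 mm towards the grip when squeezed.
- rack: Heavy fixed block of brown wood, 90 (x) x 290 (y) x 50 mm high, with three round holes of 36 mm in a row along its y axis, 95 mm apart (the middle one at its centre), 35 mm deep. Origin: centre of its underside. Each hole holds a candle; which one stands where varies.
- candle: The tallest candle: ivory wax, straight and round, 34 mm in diameter, 165 mm tall, about 0.14 kg, loose in its hole, foot 15 mm above the counter, so that 130 mm stand above the block. Origin: centre of its foot, where a paper label sticks; z runs along it to the top.
- candle_top (a point): Centre of the top end of the tallest candle, 165 mm from its foot.
- short_candle: Another ivory candle, 34 mm in diameter, 90 mm tall, standing in another hole. Origin: centre of its foot. Leave it alone.
- stub_candle: Another ivory candle, 34 mm in diameter, 75 mm tall, standing in the remaining hole. Origin: centre of its foot. Leave it alone.
- tumbler: Empty glass, 64 mm across, 85 mm tall, loose on the counter. Origin: centre of its foot. Leave it alone.
- frame: Small standing wooden picture frame, 110 mm wide (y), 140 mm tall, on a foot 60 mm deep (x), loose on the counter. Origin: centre of its underside. Leave it alone.
- grip_top (a point): Centre of the top of the upright grip, 180 mm above the counter, 1 mm behind the scanner's origin. Blade and grip can be pinched together from above: at the height of trigger_pad they are about 56 mm thick front to back, 41 mm when squeezed.
Things that resemble listed ones, but are neither listed nor needed, are in the scene too. What is shaped like the candle but purple is not meant. Of the things shaped like the scanner, the white one is meant.

How it is judged (in metres and radians):
On the way, in this order (a step that is already met when the one before it is completed fails the run):
1. the trigger is squeezed in (value of joint trigger above 0.23 rad), for 0.1 s.
2. the trigger has sprung back out (value of joint trigger below 0.05 rad), for 0.1 s.
3. the tallest candle is drawn clear of the rack (height (world z) of candle above 0.06 m and contact force between candle and rack below 0.1 N and contact force between candle and the fingers above 1 N), for 0.1 s.
At the end, for the whole second after the job is handed in: The tallest candle is held by the gripper alone, at rest, its foot towards the window, 35 to 115 mm out from it, within 30 mm of its middle line both across and along the slope, its axis within 0.3 rad of square to the window; the trigger is out (contact force between candle and the fingers above 1 N and contact force between candle and scanner below 0.1 N and contact force between candle and rack below 0.1 N and contact force between candle and tumbler below 0.1 N and height (world z) of candle above 0.07 m and x of candle in the frame of window between -0.03 and 0.03 m and y of candle in the frame of window between -0.03 and 0.03 m and z of candle in the frame of window between 0.035 and 0.115 m and angle between the z axis of candle and the z axis of window, either way round below 0.3 rad and z of candle_top in the frame of window above 0.17 m and linear speed of candle below 0.03 m/s and value of joint trigger below 0.05 rad and contact force between candle and frame below 0.1 N); the arm keeps its last pose, push and grip.
It fails at once if another candle is disturbed (distance of any of short_candle, stub_candle from where it was at the start of the episode above 0.015 m).
It fails at once if the glass or the picture frame is displaced (distance of any of tumbler, frame from where it was at the start of the episode above 0.02 m).
It also fails if it takes over 45 s, if anything falls off the work surface, if the arm or the gripper's body presses on something with over 40 N, if the wrist force passes 120 N, or if a joint passes its speed limit or range.

## Working session

There is one attempt and no reset: what is moved stays moved. The work goes in short steps, Python scripts to look and compute and a tool call to move; the robot and the scene stay as the last step left them, time stands still between calls to the robot, and variables do not carry over. Pictures are saved under pics/ and viewed, at most 10 in all, crops included, and the job is handed in when it is done.

Besides the shell and the picture viewer there is one more tool, called after ">>>" as name(argument=value, ...), one argument or row to a line, values as JSON. jog_arm: Moves the arm, as the interface text tells. Shifts and turns lie within -1 to 1; 1 stands for 0.1 m of shift or 180 degrees of turn. Its arguments: {"type":"object","properties":{"motion":{"type":"array","items":{"type":"array","items":{"type":"array","items":{"type":"number"}}}},"grip_force":{"type":"number"}},"required":["motion"]}

```bash
mkdir -p pics; ls; cat > h.py <<'E'
import numpy as np,cv2
from scipy.spatial.transform import Rotation as R
from cell import env
def snap(n):
    p,d=env.read_camera(n); np.savez(f'pics/{n}.npz',p=p,d=d); return p,d
def world(n,d):
    i=env.camera_info(n);K=np.array(i['camera_matrix']);h,w=d.shape
    u,v=np.meshgrid(np.arange(w),np.arange(h))
    a=np.stack([(u-K[0,2])/K[0,0],(v-K[1,2])/K[1,1]],-1);s=a.copy()
    for _ in range(20): s=a/(1+i['k1']*(s**2).sum(-1,keepdims=True))
    c=np.concatenate([s,np.ones((h,w,1))],-1)*d[...,None]
    o=np.array(i['orientation'])
    M=o if o.shape==(3,3) else R.from_euler('xyz',o,degrees=True).as_matrix()
    return c@M.T+np.array(i['origin'])
E
python3 - <<'E'
from h import *
for n in('scene','top'):
    print(env.camera_info(n))
    p,d=snap(n); cv2.imwrite(f'pics/{n}0.png',p[...,::-1])
print(env.get_obs())
E
```

```text
pics
{'camera_matrix': array([[388.39593176,   0.        , 285.142128  ],
       [  0.        , 388.39593176, 216.03348337],
       [  0.        ,   0.        ,   1.        ]]), 'k1': -0.037111239774019665, 'origin': array([1.02897204, 0.01622444, 0.88845418]), 'orientation': array([-149.76720556,   -0.73009762,   95.26056088])}
{'camera_matrix': array([[390.01803923,   0.        , 285.75832002],
       [  0.        , 390.01803923, 213.35697224],
       [  0.        ,   0.        ,   1.        ]]), 'k1': 0.016457932311537714, 'origin': array([0.41057632, 0.00592575, 1.01602887]), 'orientation': array([-169.85460738,   -1.5348279 ,  -89.31298862])}
{'time_s': 0.1, 'qpos': array([-64.74090583,  18.43365046,  -4.01535187,  83.16780039,
         1.29459154,  78.54056749,  -3.25845782]), 'joint_velocities': array([ 0.0443536 , -0.11431453,  0.11571474, -0.15552774,  0.02719282,
        0.07131145, -0.06931536]), 'effort': array([-4.11829069e-04, -4.92571056e+01, -4.05952670e-01, -3.13400781e+01,
       -6.40306086e-02,  3.95368994e-02,  6.81190750e-05]), 'tool_pos': array([0.26888286, 0.59122351, 0.21378502]), 'tool_rot': array([-1.79903189e+02,  5.11026395e-03,  1.55551792e+02]), 'force': array([ 0.44195901,  0.00710004, -0.85282172]), 'wrist_torque': array([ 0.00403117,  0.01423972, -0.05981446]), 'grasp_force': 0.0, 'grip_width': 0.08705768754626726}
```

View pics/scene0.png

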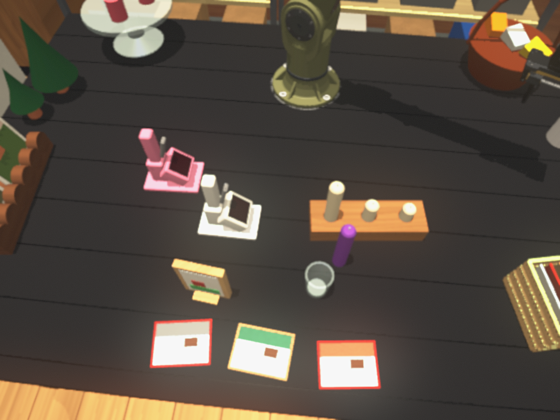

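View pics/top0.png

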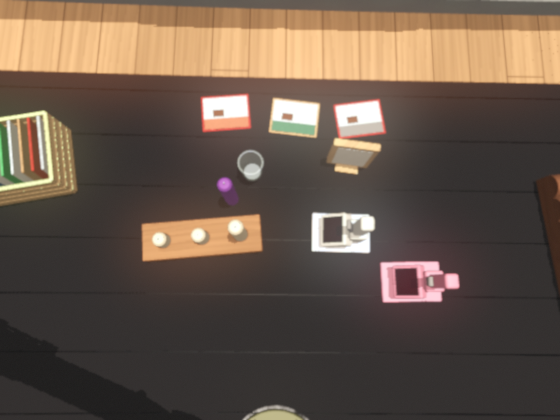

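Scene/top pictures, candidates: the white scanner at top (340,232), pink one (415,282). The tall ivory candle is at top (236,228) / scene (335,195). Others are ivory (199,236) and (159,240), both short, and purple (226,185). By description I choose the white scanner and the ivory candle at (236,228).

```bash
python3 - <<'E'
from h import *
a=np.load('pics/top.npz');b=np.load('pics/scene.npz')
c1=cv2.resize(a['p'][140:265,205:390],None,fx=4.3,fy=4.3,interpolation=2)[:300*2,:800]
c2=cv2.resize(b['p'][150:310,165:365],None,fx=4,fy=3.75,interpolation=2)[:600]
cv2.imwrite('pics/c1.png',c1[...,::-1]);cv2.imwrite('pics/c2.png',c2[...,::-1])
np.set_printoptions(precision=4,suppress=True)
for n,z in(('top',a),('scene',b)):
    W=world(n,z['d']);p=z['p'].astype(int);np.save(f'pics/W{n}.npy',W)
    X,Y,Z=W[...,0],W[...,1],W[...,2]
    def rep(l,m): print(n,l,m.sum(),np.median(W[m],0),W[m].min(0),W[m].max(0))
    roi=np.zeros(X.shape,bool)
    # high things by connected components
    k,lab,st,ce=cv2.connectedComponentsWithStats(((Z>0.03)&(Z<0.4)).astype(np.uint8))
    for i in range(1,k):
        if 40<st[i,4]<9000 : print(n,st[i],ce[i].round(),W[lab==i].min(0),W[lab==i].max(0))
E
```

```text
top [   0  111   72   91 5486] [ 32. 156.] [0.6044 0.5245 0.0301] [0.8127 0.6911 0.1496]
top [ 328  139   52   26 1015] [353. 151.] [ 0.7205 -0.235   0.0306] [ 0.7496 -0.1258  0.1459]
top [237 151  26  28 397] [250. 163.] [0.6728 0.0433 0.0302] [0.7349 0.1048 0.0893]
top [543 175  17  80 697] [554. 203.] [ 0.4935 -0.7174  0.0301] [ 0.6965 -0.6942  0.0783]
top [217 178  20  25 342] [227. 190.] [0.6116 0.108  0.0306] [0.6433 0.1406 0.176 ]
top [ 321  213   53   34 1463] [344. 229.] [ 0.5028 -0.2153  0.0358] [ 0.5834 -0.1066  0.1824]
top [ 142  215  120   46 4325] [201. 238.] [0.4626 0.0422 0.0301] [0.5787 0.3382 0.1889]
top [ 392  265   67   34 1700] [420. 281.] [ 0.379  -0.3917  0.0378] [ 0.4591 -0.282   0.1834]
scene [  81    0   91   40 2822] [124.  16.] [-0.2172 -0.7706  0.03  ] [-0.017  -0.4698  0.2052]
scene [ 279    0   62   96 4386] [308.  42.] [-0.0299 -0.0881  0.03  ] [0.084  0.0888 0.3314]
scene [ 466    0   94  104 5478] [512.  52.] [-0.2896  0.4912  0.0301] [0.299  0.8059 0.3834]
scene [   2   18   76   97 3124] [39. 74.] [ 0.0446 -0.8794  0.046 ] [ 0.2697 -0.7256  0.2526]
scene [   0  117   48  133 3278] [ 16. 173.] [ 0.3346 -0.8145  0.03  ] [ 0.6934 -0.6936  0.1238]
scene [552 119   8  20 110] [556. 129.] [0.1297 0.7583 0.0302] [0.1811 0.7746 0.0672]
scene [ 139  129   55   55 1689] [165. 159.] [ 0.3771 -0.3943  0.0302] [ 0.459  -0.2826  0.1822]
scene [ 201  175   52   56 1777] [225. 206.] [ 0.5037 -0.2158  0.0301] [ 0.5834 -0.1059  0.181 ]
scene [ 310  182  119   80 4580] [364. 219.] [0.4587 0.0416 0.0301] [0.6453 0.3376 0.187 ]
scene [ 509  256   51   94 3355] [540. 298.] [0.6229 0.5251 0.0307] [0.8118 0.6164 0.1469]
scene [ 172  259   59   35 1283] [202. 276.] [ 0.7196 -0.2384  0.03  ] [ 0.7493 -0.1272  0.1438]
scene [306 261  28  34 565] [319. 276.] [0.6692 0.0422 0.0301] [0.7334 0.1027 0.0879]
```

View pics/c1.png

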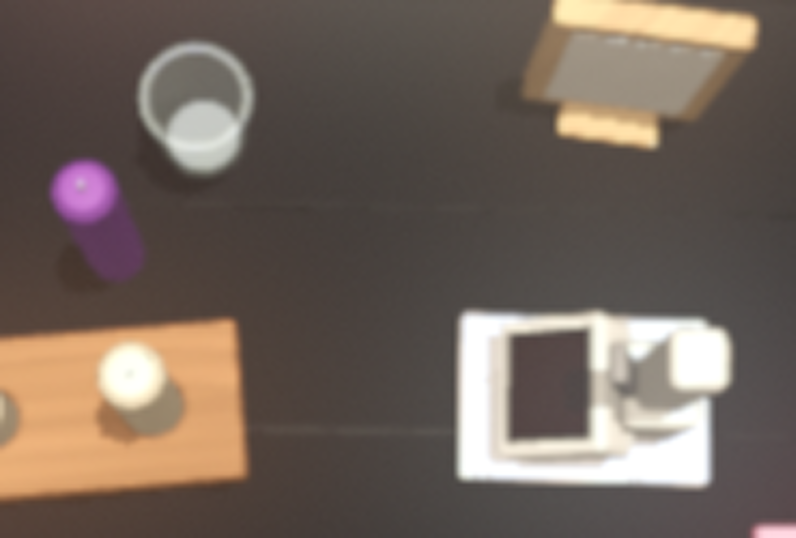

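View pics/c2.png

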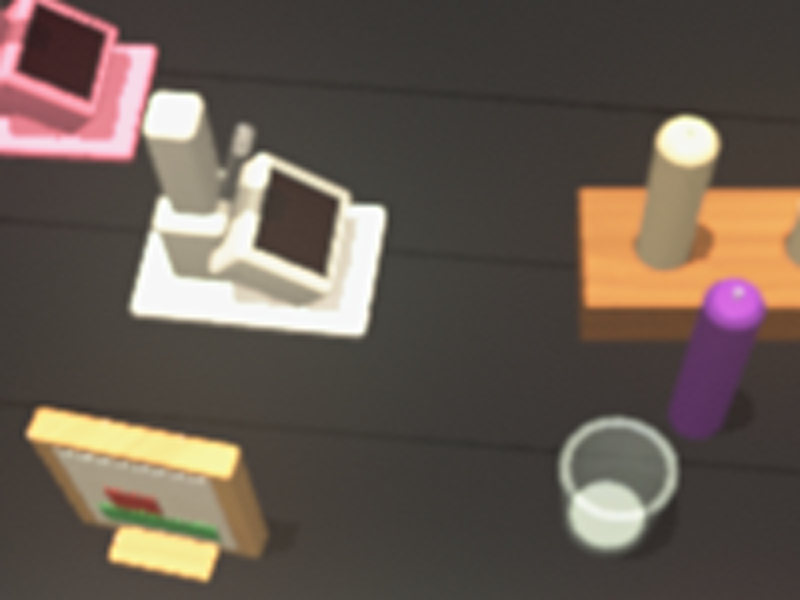

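The crops confirm it: the white scanner has its grip top at top c1 (698,357), the dark window at (550,385), and a grey trigger between them. The tall ivory candle top is at (133,372), the end hole nearest the scanner; the purple one stands in front of the rack.

```bash
python3 - <<'E'
from h import *
np.set_printoptions(precision=4,suppress=True)
for n in('top','scene'):
    W=np.load(f'pics/W{n}.npy');p=np.load(f'pics/{n}.npz')['p'].astype(int)
    X,Y,Z=W[...,0],W[...,1],W[...,2]
    box=lambda x0,x1,y0,y1,z0,z1:(X>x0)&(X<x1)&(Y>y0)&(Y<y1)&(Z>z0)&(Z<z1)
    def rect(m):
        r=cv2.minAreaRect((W[m][:,:2]*1000).astype(np.float32));return m.sum(),r,np.median(W[m][:,2])
    sc=(.48,.62,-.25,-.05)
    print(n,'griptop',rect(box(*sc,.172,.19)))
    print('plate',rect(box(*sc,.008,.018)))
    w=box(*sc,.03,.1)&(p.sum(-1)<200)
    w=cv2.erode(w.astype(np.uint8),np.ones((3,3)))>0
    q=W[w];c=q.mean(0);nn=np.linalg.svd(q-c)[2][2];nn*=np.sign(nn[2]);print('window',w.sum(),(q.min(0)+q.max(0))/2,c,nn,np.degrees(np.arccos(nn[2])),'yaw of front',np.degrees(np.arctan2(nn[1],nn[0])))
    print('trig',rect(box(*sc,.11,.165)), W[box(*sc,.145,.165)].mean(0) if box(*sc,.145,.165).any() else 0)
    r=box(.44,.6,.03,.35,.045,.056);print('rack',rect(r))
    t=box(.44,.6,.03,.35,.175,.2)&(p[...,2]>p[...,1]*.5);print('candle',cv2.minEnclosingCircle((W[t][:,:2]*1000).astype(np.float32)),W[t].mean(0))
    for y0,y1 in((.13,.24),(.24,.35)):
        t=box(.44,.6,y0,y1,.07,.2);print('other',(W[t].max(0)+W[t].min(0))/2,W[t].max(0))
E
```

```text
top griptop (np.int64(187), ((541.6327514648438, -191.618408203125), (29.16534423828125, 29.455730438232422), 89.92369842529297), np.float64(0.17926291431386254))
plate (np.int64(744), ((542.9070434570312, -160.66070556640625), (147.57412719726562, 100.11924743652344), 89.2039566040039), np.float64(0.011908716932478192))<stdin>:14: RuntimeWarning: Mean of empty slice.
  ret = um.true_divide(
Traceback (most recent call last):
ValueError: zero-size array to reduction operation minimum which has no identity
```

```bash
python3 - <<'E'
from h import *
np.set_printoptions(precision=4,suppress=True)
for n in('top','scene'):
    W=np.load(f'pics/W{n}.npy');f=np.load(f'pics/{n}.npz');p=f['p'].astype(int)
    X,Y,Z=W[...,0],W[...,1],W[...,2]
    box=lambda x0,x1,y0,y1,z0,z1:(X>x0)&(X<x1)&(Y>y0)&(Y<y1)&(Z>z0)&(Z<z1)
    def rect(m):
        return (m.sum(),cv2.minAreaRect((W[m][:,:2]*1000).astype(np.float32)),W[m].mean(0)) if m.any() else 0
    sc=(.48,.62,-.25,-.05)
    print(n,'griptop',rect(box(*sc,.172,.19)))
    print('plate',rect(box(*sc,.008,.018)))
    print('winpix',p[231,333],f['d'][231,333],W[231,333]) if n=='top' else print(p[208,238],f['d'][208,238],W[208,238])
    g=box(*sc,.10,.168);print('trig',rect(g&(Y>-.17)),np.c_[W[g&(Y>-.17)]][:12])
    q=W[box(.505,.58,-.165,-.1,.035,.1)]
    print('head',rect(box(.505,.58,-.165,-.1,.035,.1)))
    print('rack',rect(box(.44,.6,.03,.35,.045,.056)))
    t=box(.44,.58,.03,.35,.175,.2);print('candle',cv2.minEnclosingCircle((W[t][:,:2]*1000).astype(np.float32)),W[t].mean(0))
    for y0,y1 in((.13,.24),(.24,.35)):
        t=box(.44,.58,y0,y1,.07,.2);print('other',(W[t].max(0)+W[t].min(0))/2,W[t].max(0))
E
```

```text
top griptop (np.int64(187), ((541.6327514648438, -191.618408203125), (29.16534423828125, 29.455730438232422), 89.92369842529297), array([ 0.5413, -0.1912,  0.179 ]))
plate (np.int64(744), ((542.9070434570312, -160.66070556640625), (147.57412719726562, 100.11924743652344), 89.2039566040039), array([ 0.5293, -0.1477,  0.0119]))
winpix [87 74 73] 0.9583286 [ 0.5384 -0.134   0.0685]
trig (np.int64(66), ((542.1619262695312, -159.7106170654297), (21.444496154785156, 18.790420532226562), 0.03220948204398155), array([ 0.5404, -0.1574,  0.1495])) [[ 0.5525 -0.1512  0.1525]
 [ 0.5516 -0.1524  0.1585]
 [ 0.5517 -0.1548  0.1578]
 [ 0.5516 -0.1568  0.1587]
 [ 0.5529 -0.1605  0.1511]
 [ 0.5496 -0.1504  0.1566]
 [ 0.5495 -0.1526  0.1573]
 [ 0.5495 -0.1548  0.1572]
 [ 0.5493 -0.1568  0.1589]
 [ 0.5499 -0.1596  0.1556]
 [ 0.5472 -0.1503  0.1571]
 [ 0.5474 -0.1527  0.1564]]
head (np.int64(777), ((542.4243774414062, -135.6914825439453), (57.86101150512695, 74.9323959350586), 89.61961364746094), array([ 0.5419, -0.1351,  0.0675]))
rack (np.int64(3543), ((520.7435913085938, 190.11135864257812), (90.35457
[... 948 characters left out ...]
2]
 [ 0.5339 -0.156   0.155 ]
 [ 0.5349 -0.1533  0.1567]
 [ 0.5338 -0.1513  0.1554]
 [ 0.5381 -0.1597  0.1564]
 [ 0.5381 -0.1574  0.1568]
 [ 0.5368 -0.1555  0.1551]
 [ 0.5387 -0.1525  0.1583]]
head (np.int64(709), ((542.5427856445312, -135.50399780273438), (58.51670837402344, 75.39248657226562), 89.38113403320312), array([ 0.545 , -0.1352,  0.0657]))
rack (np.int64(2763), ((519.0609130859375, 189.85643005371094), (93.08203887939453, 290.3035583496094), 6.256742477416992), array([0.5241, 0.1906, 0.0492]))
candle ((530.107421875, 95.32880401611328), 16.468393325805664) [0.5315 0.0951 0.1785]
other [0.5212 0.1886 0.0915] [0.5379 0.2036 0.1124]
other [0.513  0.2821 0.0831] [0.5286 0.2982 0.0959]
```

Scanner origin is about (0.542,-0.191), its front pointing to +y. The candle axis is at (0.5297,0.0954). The blade and grip squeezed together centre at y≈-0.185. Now I move towards it, lifting on the way.

>>> jog_arm(
  motion=[
    [[-0.95,-0.99,-0.6,0,0,0,0],[-0.95,-0.99,-0.6,0,0,0,0],[-0.95,-0.99,-0.6,0,0,0,0],[-0.95,-0.99,-0.6,0,0,0,0]],
  ],
  grip_force=30,
)

```text
time_s: 0.5
tool_pos: [0.3201, 0.4573, 0.2784]
tool_rot: [179.8, 0.2, 155.0]
force: [0.7, -0.2, 0.7]
grip_width: 0.0868
grasp_force: 0.0
```

>>> jog_arm(
  motion=[
    [[-0.95,-0.99,0,0,0,0,0],[-0.95,-0.99,0,0,0,0,0],[-0.95,-0.99,0,0,0,0,0],[-0.95,-0.99,0,0,0,0,0]],
  ],
)

```text
time_s: 0.9
tool_pos: [0.363, 0.3274, 0.2749]
tool_rot: [-179.9, 0.1, 155.0]
force: [0.5, 1.0, -0.1]
grip_width: 0.0871
grasp_force: 0.0
```

>>> jog_arm(
  motion=[
    [[-0.95,-0.99,0,0,0,0,0],[-0.95,-0.99,0,0,0,0,0],[-0.95,-0.99,0,0,0,0,0],[-0.95,-0.99,0,0,0,0,0]],
  ],
)

```text
time_s: 1.3
tool_pos: [0.4076, 0.1985, 0.2748]
tool_rot: [-180.0, 0.1, 155.1]
force: [0.2, 0.5, 0.7]
grip_width: 0.0869
grasp_force: 0.0
```

>>> jog_arm(
  motion=[
    [[-0.95,-0.99,0,0,0,0,0],[-0.95,-0.99,0,0,0,0,0],[-0.95,-0.99,0,0,0,0,0],[-0.95,-0.99,0,0,0,0,0]],
  ],
)

```text
time_s: 1.7
tool_pos: [0.4526, 0.0694, 0.2748]
tool_rot: [-180.0, 0.1, 155.1]
force: [1.1, 0.6, 0.7]
grip_width: 0.087
grasp_force: 0.0
```

>>> jog_arm(
  motion=[
    [[-0.95,-0.99,0,0,0,0,0],[-0.95,-0.99,0,0,0,0,0],[-0.95,-0.99,0,0,0,0,0],[-0.95,-0.99,0,0,0,0,0]],
  ],
)

```text
time_s: 2.1
tool_pos: [0.4976, -0.0597, 0.2747]
tool_rot: [-179.9, 0.1, 155.1]
force: [-0.3, -0.0, 0.0]
grip_width: 0.0872
grasp_force: 0.0
```

>>> jog_arm(
  motion=[
    [[-0.95,-0.99,0,0,0,-0.135,0],[-0.95,-0.99,0,0,0,-0.135,0],[-0.95,-0.99,0,0,0,-0.135,0],[-0.95,-0.99,0,0,0,-0.135,0],[-0.95,-0.99,0,0,0,-0.135,0]],
  ],
)

```text
time_s: 2.6
tool_pos: [0.5427, -0.1855, 0.2739]
tool_rot: [-179.9, -0.1, 179.7]
force: [-0.8, -0.7, 0.3]
grip_width: 0.0868
grasp_force: 0.0
```

```bash
cat >> h.py <<'E'
def to(pos,rot=None):
    """shift (0.1 m) and turn (180 deg) in tool axes from measured pose to target"""
    o=env.get_obs();T=R.from_euler('xyz',o['tool_rot'],degrees=True)
    s=T.inv().apply(np.array(pos)-o['tool_pos'])/0.1
    t=(T.inv()*R.from_euler('xyz',rot,degrees=True)).as_rotvec()/np.pi if rot is not None else 0
    np.set_printoptions(precision=4,suppress=True)
    print('t',o['time_s'],'pos',o['tool_pos'],o['tool_rot'],'q',o['qpos'],'\nshift',s,'turn',t)
E
python3 -c "
from h import *
to([.542,-.185,.14],[180,0,179.3])"
```

```text
t 2.6 pos [ 0.5427 -0.1855  0.2739] [-179.9321   -0.0739  179.7298] q [-20.5645   8.831   41.5421  90.3926  -5.7967  83.0558 111.0764] 
shift [0.0052 0.0065 1.3391] turn [-0.0004 -0.0004  0.0024]
```

>>> jog_arm(
  motion=[
    [[0,0,0.35,0,0,0,0],[0,0,0.7,0,0,0,0],[0,0,0.9,0,0,0,0]],
  ],
)

```text
time_s: 2.9
tool_pos: [0.5415, -0.1805, 0.1816]
tool_rot: [179.8, -0.2, 180.0]
force: [-0.2, 0.3, -0.4]
grip_width: 0.0872
grasp_force: 0.0
```

>>> jog_arm(
  motion=[
    [[0,0,0.2,0,0,0,0],[0,0,0.35,0,0,0,0],[0,0,0.44,0,0,0,0],[0,0,0.44,0,0,0,0]],
  ],
)

```text
time_s: 3.3
tool_pos: [0.5418, -0.1833, 0.1397]
tool_rot: [179.9, -0.1, 179.9]
force: [0.7, -0.4, 0.5]
grip_width: 0.0868
grasp_force: 0.0
```

>>> jog_arm(
  motion=[
    [[0,0,0,0,0,0,0.4],[0,0,0,0,0,0,0.5],[0,0,0,0,0,0,0.6],[0,0,0,0,0,0,0.7],[0,0,0,0,0,0,0.7]],
  ],
  grip_force=30,
)

```text
time_s: 3.8
tool_pos: [0.5429, -0.1826, 0.1415]
tool_rot: [179.8, 0.1, 179.9]
force: [-0.8, 6.5, 4.4]
grip_width: 0.055
grasp_force: 3.0
```

>>> jog_arm(
  motion=[
    [[0,0,0,0,0,0,1],[0,0,0,0,0,0,1],[0,0,0,0,0,0,1],[0,0,0,0,0,0,1],[0,0,0,0,0,0,1]],
  ],
)

```text
time_s: 4.3
tool_pos: [0.543, -0.1886, 0.1413]
tool_rot: [-179.7, 0.2, 179.7]
force: [2.4, -6.4, -1.0]
grip_width: 0.0404
grasp_force: 30.0
```

>>> jog_arm(
  motion=[
    [[0,0,0,0,0,0,1],[0,0,0,0,0,0,1],[0,0,0,0,0,0,1]],
  ],
)

```text
time_s: 4.6
tool_pos: [0.543, -0.1887, 0.1414]
tool_rot: [-179.7, 0.2, 179.7]
force: [3.7, -5.0, -1.4]
grip_width: 0.0399
grasp_force: 30.0
```

>>> jog_arm(
  motion=[
    [[0,0,0,0,0,0,0],[0,0,0,0,0,0,0],[0,0,0,0,0,0,0],[0,0,0,0,0,0,0],[0,0,0,0,0,0,0]],
  ],
)

```text
time_s: 5.1
tool_pos: [0.5416, -0.1856, 0.1406]
tool_rot: [-179.9, -0.1, 179.9]
force: [0.6, -0.4, 0.4]
grip_width: 0.0723
grasp_force: 0.0
```

>>> jog_arm(
  motion=[
    [[0,0,0,0,0,0,0],[0,0,0,0,0,0,0],[0,0,-0.2,0,0,0,0],[0,0,-0.5,0,0,0,0],[0,0,-1.0,0,0,0,0]],
  ],
)

```text
time_s: 5.6
tool_pos: [0.5401, -0.1848, 0.2394]
tool_rot: [180.0, -0.3, 179.8]
force: [1.2, 0.4, 0.5]
grip_width: 0.087
grasp_force: 0.0
```

```bash
python3 - <<'E'
from h import *
to([.5297,.0954,.275],[180,0,180])
p,d=snap('top');W=world('top',d)
m=(W[...,0]>.53)&(W[...,0]<.556)&(W[...,1]>-.17)&(W[...,1]<-.13)&(W[...,2]>.14)&(W[...,2]<.17)
print(m.sum(),W[m].min(0) if m.any() else 0,W[m].max(0) if m.any() else 0)
E
```

```text
t 5.6 pos [ 0.5401 -0.1848  0.2394] [179.9869  -0.3227 179.8084] q [-20.5352   9.5456  41.5409  93.692   -6.3194  79.5057 111.6072] 
shift [ 0.115   2.8019 -0.355 ] turn [ 0.0001 -0.0018 -0.0011]
0 0 0
```

>>> jog_arm(
  motion=[
    [[0.05,0.4,-0.4,0,0,0,0],[0.05,0.94,-0.4,0,0,0,0],[0.05,0.94,-0.4,0,0,0,0],[0.05,0.94,-0.4,0,0,0,0]],
  ],
)

```text
time_s: 6.05
tool_pos: [0.5378, -0.0887, 0.2809]
tool_rot: [180.0, 0.0, -179.9]
force: [0.0, -0.7, -0.7]
grip_width: 0.087
grasp_force: 0.0
```

>>> jog_arm(
  motion=[
    [[0.03,0.94,0,0,0,0,0],[0.03,0.94,0,0,0,0,0],[0.03,0.94,0,0,0,0,0]],
  ],
)

```text
time_s: 6.35
tool_pos: [0.5344, 0.0088, 0.2798]
tool_rot: [179.9, -0.1, -179.7]
force: [0.2, 0.8, 0.8]
grip_width: 0.0867
grasp_force: 0.0
```

>>> jog_arm(
  motion=[
    [[0.03,0.93,0,0,0,0,0],[0.03,0.93,0,0,0,0,0],[0.03,0.93,0,0,0,0,0],[0.03,0.93,0,0,0,0,0],[0.03,0.93,0,0,0,0,0]],
  ],
)

```text
time_s: 6.85
tool_pos: [0.5324, 0.0929, 0.2805]
tool_rot: [-179.9, 0.0, 179.6]
force: [0.0, -0.8, -0.5]
grip_width: 0.0872
grasp_force: 0.0
```

```bash
python3 - <<'E'
from h import *
to([.5297,.0954,.138],[180,0,180])
p,d=snap('top');W=world('top',d)
m=(W[...,0]>.53)&(W[...,0]<.556)&(W[...,1]>-.17)&(W[...,1]<-.13)&(W[...,2]>.14)&(W[...,2]<.17)
print(m.sum(),W[m].min(0) if m.any() else 0,W[m].max(0) if m.any() else 0)
E
```

```text
t 6.85 pos [0.5324 0.0929 0.2805] [-179.916     0.0028  179.6217] q [-39.629    3.2472  28.2478  93.8336  -1.4633  83.3219  78.3727] 
shift [0.0269 0.0266 1.4254] turn [-0.0005  0.     -0.0021]
49 [ 0.5318 -0.1609  0.1474] [ 0.5529 -0.1499  0.1611]
```

>>> jog_arm(
  motion=[
    [[0.03,0.03,0.35,0,0,0,0],[0.03,0.03,0.7,0,0,0,0],[0.03,0.03,0.8,0,0,0,0]],
  ],
)

```text
time_s: 7.2
tool_pos: [0.5269, 0.0967, 0.1974]
tool_rot: [-179.9, -0.3, 179.7]
force: [0.2, -0.7, 0.1]
grip_width: 0.0874
grasp_force: 0.0
```

>>> jog_arm(
  motion=[
    [[0,0,0.25,0,0,0,0],[0,0,0.5,0,0,0,0],[0,0,0.62,0,0,0,0],[0,0,0.62,0,0,0,0]],
  ],
)

```text
time_s: 7.6
tool_pos: [0.5283, 0.098, 0.1379]
tool_rot: [-179.9, -0.1, 179.8]
force: [0.1, -0.0, 0.7]
grip_width: 0.0871
grasp_force: 0.0
```

>>> jog_arm(
  motion=[
    [[0,0,0,0,0,0,0.4],[0,0,0,0,0,0,0.5],[0,0,0,0,0,0,0.6],[0,0,0,0,0,0,0.7],[0,0,0,0,0,0,0.8]],
  ],
  grip_force=25,
)

```text
time_s: 8.1
tool_pos: [0.5291, 0.0992, 0.1392]
tool_rot: [180.0, 0.0, 179.9]
force: [0.4, 0.0, 0.4]
grip_width: 0.0548
grasp_force: 0.0
```

>>> jog_arm(
  motion=[
    [[0,0,0,0,0,0,1],[0,0,0,0,0,0,1],[0,0,0,0,0,0,1],[0,0,0,0,0,0,1],[0,0,0,0,0,0,1]],
  ],
)

```text
time_s: 8.6
tool_pos: [0.5289, 0.0986, 0.1387]
tool_rot: [-180.0, 0.0, 179.8]
force: [-0.9, -1.5, 0.0]
grip_width: 0.0335
grasp_force: 24.9
```

>>> jog_arm(
  motion=[
    [[0,0,-0.1,0,0,0,1],[0,0,-0.25,0,0,0,1],[0,0,-0.4,0,0,0,1],[0,0,-0.55,0,0,0,1],[0,0,-0.7,0,0,0,1]],
  ],
)

```text
time_s: 9.1
tool_pos: [0.5291, 0.0994, 0.2107]
tool_rot: [179.9, 0.1, 179.9]
force: [-0.4, -0.5, -1.9]
grip_width: 0.0328
grasp_force: 24.8
```

>>> jog_arm(
  motion=[
    [[0,0,-0.3,0,0,0,1],[0,0,-0.5,0,0,0,1],[0,0,-0.7,0,0,0,1],[0,0,-0.7,0,0,0,1],[0,0,-0.7,0,0,0,1]],
  ],
)

```text
time_s: 9.6
tool_pos: [0.5289, 0.0992, 0.2791]
tool_rot: [180.0, 0.0, 179.9]
force: [-0.3, -0.2, -1.6]
grip_width: 0.0332
grasp_force: 24.8
```

```bash
python3 - <<'E'
from h import *
p,d=snap('scene');cv2.imwrite('pics/s2.png',cv2.resize(p[:330,120:480],None,fx=1.8,fy=1.8)[...,::-1])
n=np.array([.006,np.sin(np.radians(37)),np.cos(np.radians(37))])
win=np.array([.5426,-.131,.065])
# tool z=-n, tool y ~ +y' , x = y cross z
z=-n/np.linalg.norm(n);y=np.array([0,1,0]);y=y-z*(y@z);y/=np.linalg.norm(y);x=np.cross(y,z)
T=R.from_matrix(np.c_[x,y,z])
g=.1387+.005-.015  # foot to grasp
foot=win+.075*n;tcp=foot+(.1387-.015)*n
print(foot,tcp,T.as_euler('xyz',degrees=True)); to(tcp,T.as_euler('xyz',degrees=True))
print(env.get_obs()['grip_width'])
E
```

```text
[ 0.54305    -0.08586387  0.12489766] [ 0.5437922  -0.01141935  0.22368888] [-143.00077713   -0.43044443 -180.        ]
t 9.65 pos [0.5284 0.099  0.2781] [-179.9937   -0.0568  179.851 ] q [-40.0682   2.9337  27.8832  94.3865  -1.3876  83.0788  77.8036] 
shift [-0.1575 -1.1041  0.5442] turn [ 0.2055  0.0017 -0.0015]
0.03335461207806627
```

View pics/s2.png

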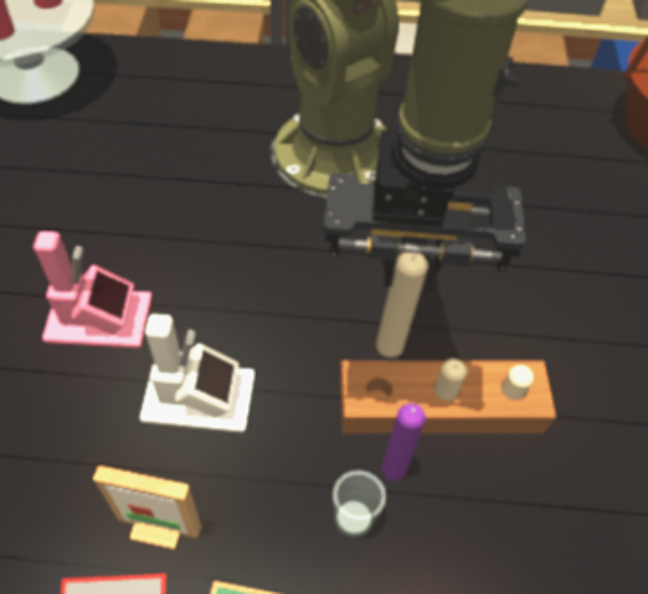

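The picture shows the tall candle drawn out and upright in the gripper at (400,305), with its hole empty at (380,385) and the others unmoved. Now I tip it and move it across.

>>> jog_arm(
  motion=[
    [[-0.03,-0.1,0,0.04,0,0,1],[-0.06,-0.2,0,0.08,0,0,1],[-0.09,-0.3,0,0.12,0,0,1],[-0.12,-0.4,0,0.16,0,0,1],[-0.16,-0.5,0,0.2055,0,0,1]],
  ],
)

```text
time_s: 10.15
tool_pos: [0.5447, 0.0488, 0.2786]
tool_rot: [-142.8, 0.0, 179.9]
force: [-0.2, -1.6, -2.0]
grip_width: 0.0331
grasp_force: 24.8
```

```bash
python3 -c "
from h import *
to([.5438,-.0114,.2237],[-143,-.4,180])"
```

```text
t 10.15 pos [0.5447 0.0488 0.2786] [-142.7686    0.0184  179.8535] q [-49.3768  14.5102  23.9397  90.8995  27.3568  92.9453  61.8184] 
shift [ 0.0078 -0.1471  0.8013] turn [-0.0013  0.0014 -0.0021]
```

>>> jog_arm(
  motion=[
    [[0,-0.15,0.15,0,0,0,1],[0,-0.15,0.35,0,0,0,1],[0,-0.15,0.55,0,0,0,1],[0,-0.15,0.7,0,0,0,1],[0,-0.15,0.8,0,0,0,1]],
  ],
)

```text
time_s: 10.65
tool_pos: [0.5436, -0.0122, 0.2223]
tool_rot: [-143.0, -0.1, 179.8]
force: [0.1, 0.8, -2.7]
grip_width: 0.0334
grasp_force: 24.9
```

>>> jog_arm(
  motion=[
    [[0,0,0,0,0,0,1],[0,0,0,0,0,0,1],[0,0,0,0,0,0,1],[0,0,0,0,0,0,1],[0,0,0,0,0,0,1]],
  ],
)

```text
time_s: 11.15
tool_pos: [0.5449, -0.0106, 0.2242]
tool_rot: [-143.0, 0.0, 179.9]
force: [0.8, -0.6, -2.6]
grip_width: 0.0332
grasp_force: 24.9
```

```bash
python3 - <<'E'
from h import *
to([.5438,-.0114,.2237],[-143,-.4,180])
for n in('scene','top'):
    p,d=snap(n);W=world(n,d)
    q=p[130:300,170:400] if n=='scene' else p[140:290,200:400]
    cv2.imwrite(f'pics/{n}3.png',cv2.resize(q,None,fx=3.4,fy=3.4)[...,::-1])
    # candle surface points: near expected axis
    nn=np.array([.006,.602,.799]);w=np.array([.5426,-.131,.065])
    v=W-w;s=v@nn;r=np.linalg.norm(v-s[...,None]*nn,axis=-1)
    m=(s>.04)&(s<.16)&(r<.04);a=W[m];print(n,m.sum(),s[m].min())
    for l,h in((.07,.1),(.1,.13),(.13,.16)):
        k=m&(s>l)&(s<h); print(l,(v[k]-s[k][:,None]*nn).mean(0) if k.any() else 0)
E
```

```text
t 11.15 pos [ 0.5449 -0.0106  0.2242] [-143.0419    0.0452  179.8876] q [-46.2881  13.5837  25.6138  98.4029  28.5643  84.4793  62.6025] 
shift [ 0.0106 -0.0035  0.0094] turn [ 0.0002  0.0016 -0.002 ]
scene 385 0.0770221937181703
0.07 [ 0.0117 -0.0074  0.0054]
0.1 [ 0.0115 -0.0065  0.0047]
0.13 [ 0.0115 -0.0064  0.0046]
top 309 0.07760798518748423
0.07 [-0.0005 -0.0104  0.0078]
0.1 [-0.0002 -0.0107  0.0079]
0.13 [-0.0008 -0.01    0.0074]
```

View pics/scene3.png

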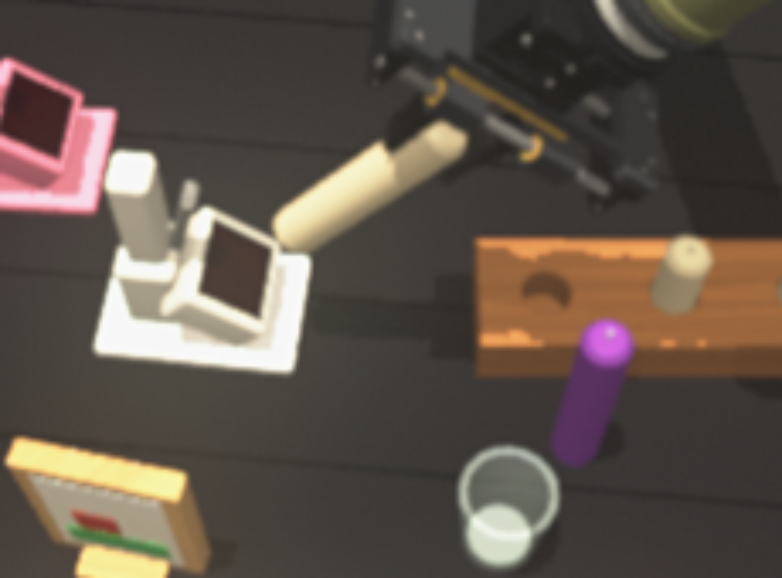

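The picture shows the candle tilted, held only by the gripper, with its foot at (295,230) over the window. The trigger at (185,195) is out. Measured foot distance is 77 mm, and the axis is square to the window and centred on it.

```bash
python3 -c "
from cell import env
print(env.sign_off())"
```

```text
the job is handed in; nothing more can be done
None
```

I squeezed the trigger fully and it sprang back. The tallest candle is now held steady with its foot about 77 mm out from the window and square to its middle, and the job is handed in; sign-off gave no verdict.

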